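Cure a glued glass drip pan in the UV bonding station

TASK

The glued glass drip pan on its jig is ready to be cured in the bonding station. Push the jig gently along its guides until it is fully home against the back stop, press the sprung lamp hood down until its catch holds it, turn the timer's pointer knob until its nose points at the set clip on the dial's rim (do not shift the clip), and only then press and release the start button. Do not press start with the hood up, leave the other things on the bench where they are, and leave the jig home, the hood latched and the timer at the clip.

Things in the scene. Friction and masses are not known exactly. Their poses are not given: they have to be found in the camera images.
- station: UV bonding station, fixed: dark base plate 360 x 350 x 12 mm; work bed with white hood on its left (+y), grey console with flat top 90 mm up on its right. Origin at bench level; x away from its front edge (at x = -190 mm), y left. In mm: bed line y = 85, top z = 12; guides' inner faces y = 85 +-62, x -170 to 80, 14 tall; back stop face x = 75; hood hinge along y at x = 115, z = 95
- dial_axis (a point): axis of the timer dial at the console's top, station x = -45, y = -94 mm, 90 mm above the bench. The ticked dial plate is 132 mm across and 4 mm thick
- jig: loose jig, 0.35 to 0.7 kg: aluminium board 150 (x) x 120 x 10 mm between the guides (2 mm play a side), with a tongue to the front and on it an upright wooden handle plate, 80 (y) x 10 mm, front face at jig x = -135, 10 to 55 mm above the underside; glass pan 48 mm high on top. Origin: centre of the underside. Starts 40 to 70 mm out; home at station x = 0; slides with 2 to 6 N
- hood (a joint): angle of the lamp hood about its rear hinge: 0 shut, 0.8 rad fully open, as it starts. A spring lifts it unless it is pressed past a roller catch (met at about 0.1 rad, passed at about 0.05), which then holds it within about 0.01 rad of shut. Pressing at the handle takes about 4 N, at the catch up to 18 N
- hood_handle (a point): centre of the hood's front handle, a black round bar 16 mm thick, 126 mm long along y. Shut, it is 220 mm in front of the hinge axis and 20 mm below it (75 mm above the bench, 30 mm in front of the hood's face); open, 239 mm above the bench. The hood is 160 mm wide, its top 105 mm above the bench when shut
- timer (a joint): angle of the timer's pointer knob, rad: 0 with the nose pointing along station +x, growing clockwise seen from above (nose direction = station yaw minus this angle), range 0 to 5.2. Starts at 0 to 0.6, turns with about 0.08 N m of friction and stays where it is left
- nose_end (a point): pointed end of the knob's nose, 54 mm from the dial axis, at the top of the bar (126 mm above the bench). The knob is a black bar 14 mm wide with straight upright sides from 100 to 126 mm above the bench, round tail 40 mm from the axis, on a round skirt 60 mm across (top 102 mm above the bench); a white line on top marks the nose
- set_clip (a joint): angle of the set clip on the dial's rim, measured as the knob's angle is: the timer must be turned to this value, 1.7 to 3.2 rad. The clip is stiff and must not be shifted
- clip_point (a point): where the end of the nose must come: 54 mm from the dial axis in the direction of the set clip, at the knob's top height. The clip is a flat brass tab 16 mm wide, 56 to 79 mm from the axis, pointed towards the axis, its top 97 mm above the bench
- start_top (a point): centre of the top of the start button, a plain steel push button 36 mm across in a dark collar, on the front of the console, 112 mm above the bench; pressed straight down.
- start (a joint): travel of the start button, 0 out to 0.006 m fully pressed; sprung, 5 N.
- glue: amber glue bottle 34 mm across, 75 mm high, standing on the rear of the console; bystander.
- drip_pan: dark iron drip pan 100 mm across, 30 mm high, on the bench to the left; bystander.
- shade: glass lamp shade 90 mm across, 95 mm high, on the bench to the left; bystander.
- scroll: wrought-iron scroll 150 mm across, 12 mm thick, lying on the bench to the left; bystander.
- driver: screwdriver lying on the bench to the right; bystander.
- brush: brush lying on the bench to the right; bystander.
- sleeve: black candle sleeve, 26 mm thick, 100 mm long, lying on the bench in front of the station; bystander.
- drop: flat cut-glass drop 80 mm long, 14 mm thick, lying on the bench in front of the console; bystander.
Things that resemble listed ones, but are neither listed nor needed, are in the scene too. Of the things that look like the jig, the larger one is meant.

How it is judged:
By the outcome, as a careful person would: the job done as asked, in the order asked, and still so for the second after the job is handed in, with the robot touching nothing.
It also fails if it takes over 64 s, if anything falls off the work surface, if the arm or the gripper's body presses on something with over 40 N, if the wrist force passes 120 N, or if a joint passes its speed limit or range.

ROBOT

A 6-joint arm with a two-finger parallel gripper is mounted at the origin on the work surface. World frame = base frame: x ahead of the robot, y to its left, z up, the work surface at z = 0. Lengths are in mm, angles in rad, forces in N, time in s.
With the tool pointing down it reaches from about 275 to 1000 mm from the base axis. Payload 8.4 kg.
Tool frame: the origin (TCP) lies at the very end of the fingers, on their centre line; the grasp point (between the pads) lies 19 mm behind it; z points along the fingers, x is the direction in which the jaws open and shut, and the axes are right-handed (so a half turn about z gives the same grasp; the last joint's range is limited). The gripper opens to 85 mm and grips with 20 to 120 N. Pads are 22 mm wide; open, the fingers measure 114 mm over their backs; the gripper's body (76 mm by 85 mm) begins 54 mm behind the grasp point. The pads swing forward as they close: fully open they stand 13 mm farther back than shut.
Start: joints at [1.243, 0.353, 1.633, -0, 1.155, -0.002], TCP at [200.04, 592.125, 231.281] pointing down, gripper open.
Joint ranges: [-2.63, 2.63], [-0.92, 2.1], [0.06, 2.66], [-1.3, 4.44], [0, 2.69], [-3.02, 3.02]. Speed limits (rad/s): [2.22, 2.22, 2.79, 3.14, 3.14, 3.14].

INTERFACE

Orientations are given as a 3x3 rotation matrix whose columns are the frame's x, y, z axes.
In Python, from cell import r gives the robot as it stands.
- The arm moves only by the tool send_rows, never from a script. Its argument "steps" is a list of rows, each a list of 5 numbers: the opening, from 0 (shut) to 1 (fully open), then the shift along the world's x, y, z in m, then the turn about the world's z in degrees. In form: [[grip, tx, ty, tz, yaw], ...]. A call has 1 to 10 rows; each row shifts and turns the pose as measured when the row begins; what a row does not reach is not made up. A row lasts 1/10 s, in which the tool goes at most 50 mm and 8.59 degrees, less where a joint would pass 70% of its speed; a pose out of reach is approached as far as the arm can. A call with a gripper value outside its range is refused whole. The fingers move at their own pace and stop on an object; "newtons" is the grip in N (left out, the last holds). Time passes only in rows, so rows that do not move let the fingers close. It gives the time, the measured TCP pose, the force and the opening at its end, in the units of the state.
- r.state(): the state, without advancing time (a new reading comes with each control period).
- r.snapshot(name): name is "scene" or "top" or "wrist"; returns (picture, depth): 420x560x3 uint8, blue, green, red; 420x560 float32, mm along the optical axis (not along the pixel's ray), 0 where there is no reading.
- r.camera_model(name): a dict with "mtx" (3x3 intrinsics, pixels), "rvec" (rotation vector, rad) and "tvec" (3), from world to camera coordinates, as OpenCV has them; the wrist camera has in their place "tool_from_camera" (4x4, takes a point from camera to tool coordinates, whose origin is the TCP and whose axes are the tool frame's). Camera axes: x right, y down, z forward; pixel columns grow to the right and rows downward; lengths in mm; the calibration is good to about 2 mm. The wrist camera is an equidistant fisheye: a pixel r from the principal point sees the ray r / f radians off the axis. A picture is of the moment at which its call begins: read the wrist's pose just before it. camera_model takes no time and is no camera call.
- r.hand_in(): hands the job in, once; it reports no verdict.
The state is a dict: "clock": time; "joint_pos": joint angles; "qvel": joint speeds; "joint_efforts": joint torques, N m; "tcp_pos": TCP position; "tool_rot": TCP orientation; "force": force on the tool from outside, world axes, zero at the start; "ft_torque": the same for the moment, N m; "width": opening from 0.0 (shut) to 1.0 (fully open).
Only numpy, scipy, OpenCV 4.12 (cv2) and the standard library are available. Lean on these libraries where they do the work, as an engineer would, in place of code of your own. Each camera call takes 0.05 s, during which the arm holds its last target.

## Working session

There is one attempt and no reset: what is moved stays moved. The work goes in short steps, Python scripts to look and compute and a tool call to move; the robot and the scene stay as the last step left them, time stands still between calls to the robot, and variables do not carry over. Pictures are saved under pics/ and viewed, and the job is handed in when it is done.

Besides the shell and the picture viewer there is one more tool, called after ">>>" by a JSON object that holds its "api" and its "payload". send_rows: Moves the arm, as the interface text tells. Its arguments: {"type":"object","properties":{"steps":{"type":"array","items":{"type":"array","items":{"type":"number"}}},"newtons":{"type":"number"}},"required":["steps"]}

```bash
ls; mkdir -p pics
python3 - <<'E'
from cell import r
import cv2,numpy as np
print(r.state())
for n in ("scene","top"):
    p,d=r.snapshot(n); cv2.imwrite(f"pics/{n}0.png",p); np.save(f"pics/{n}0.npy",d); print(n,r.camera_model(n))
print(r.camera_model("wrist"))
E
```

```text
pics
{'clock': 0.0, 'joint_pos': array([ 1.24262432e+00,  3.53641411e-01,  1.63416087e+00, -2.20852259e-06,
        1.15518615e+00, -2.40668353e-03]), 'qvel': array([ 9.99616405e-05,  1.59820214e-03,  2.61849894e-05, -1.01254525e-03,
       -9.63536029e-04, -1.26333874e-03]), 'joint_efforts': array([ 1.96560732e-04, -6.05256701e+01, -3.42079389e+01,  6.06044205e-05,
        8.94427387e-03, -4.36610918e-06]), 'tcp_pos': array([199.86887638, 591.66626408, 230.55444704]), 'tool_rot': array([[ 3.20032791e-01,  9.47406361e-01, -4.47965079e-04],
       [ 9.47405438e-01, -3.20033105e-01, -1.32194147e-03],
       [-1.39577941e-03, -1.33993516e-06, -9.99999026e-01]]), 'force': array([ 0.58995196,  0.56563879, -0.51387273]), 'ft_torque': array([ 0.03217449,  0.0219036 , -0.02887888]), 'width': 0.9981539828783768}
scene {'mtx': array([[407.36269085,   0.        , 286.85890952],
       [  0.        , 407.36269085, 212.71419   ],
       [  0.        ,   0.        ,   1.        ]]), 'rvec': array([ 1.29694335,  2.41087982, -0.754237  ]), 'tvec': array([ 332.35894705, -347.98781097, 1498.11785928])}
top {'mtx': array([[419.06927337,   0.        , 284.98835801],
       [  0.        , 419.06927337, 202.62827618],
       [  0.        ,   0.        ,   1.        ]]), 'rvec': array([ 2.10731759, -2.15017413,  0.20004743]), 'tvec': array([  26.9762881 ,  592.13509829, 1201.44795388])}
{'mtx': array([[325.1922621 ,   0.        , 287.42675253],
       [  0.        , 325.1922621 , 206.06427588],
       [  0.        ,   0.        ,   1.        ]]), 'tool_from_camera': array([[ 9.99999036e-01,  1.12510106e-03, -8.13719803e-04,
         3.10121695e-01],
       [-8.22572676e-04,  9.52151120e-01,  3.05626517e-01,
        -7.74485509e+01],
       [ 1.11864494e-03, -3.05625553e-01,  9.52151128e-01,
        -1.41938421e+02],
       [ 0.00000000e+00,  0.00000000e+00,  0.00000000e+00,
         1.00000000e+00]])}
```

View pics/scene0.png

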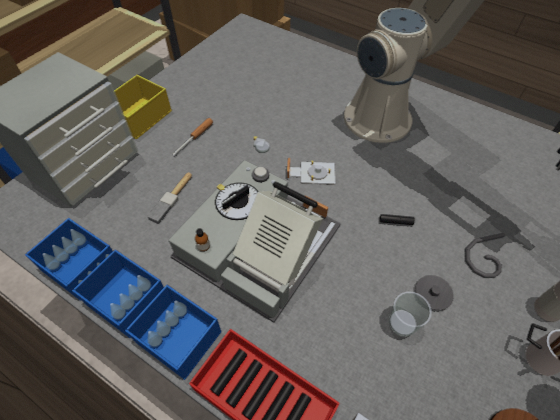

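View pics/top0.png

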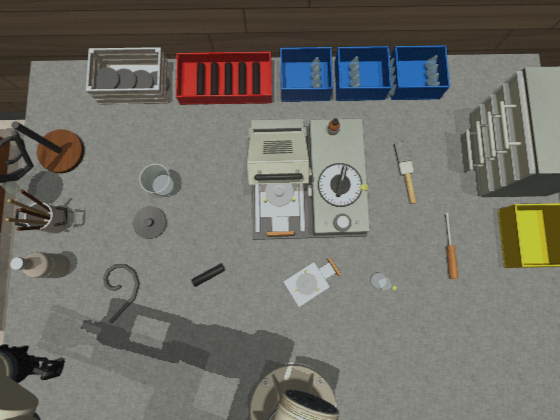

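```bash
cat > h.py <<'E'
import cv2,numpy as np
from cell import r
def world(n,d):
    c=r.camera_model(n);K=c["mtx"];R=cv2.Rodrigues(c["rvec"])[0];t=c["tvec"]
    v,u=np.mgrid[0:420,0:560]
    P=np.stack([(u-K[0,2])/K[0,0]*d,(v-K[1,2])/K[1,1]*d,d],-1)
    return (P-t)@R
def px(n,p):
    c=r.camera_model(n); return cv2.projectPoints(np.float64(p).reshape(-1,1,3),c["rvec"],c["tvec"],c["mtx"],None)[0].reshape(-1,2)
def atz(n,u,v,z):
    c=r.camera_model(n);K=c["mtx"];R=cv2.Rodrigues(c["rvec"])[0];C=-R.T@c["tvec"]
    w=R.T@np.array([(u-K[0,2])/K[0,0],(v-K[1,2])/K[1,1],1]); return C+w*(z-C[2])/w[2]
E
python3 - <<'E'
from h import *
p=cv2.imread("pics/top0.png");d=np.load("pics/top0.npy");W=world("top",d);np.save("pics/W.npy",W)
for u,v in[(340,125),(320,220),(360,150),(280,177),(280,130),(342,222),(300,284),(400,300),(270,225),(340,185)]:print(u,v,W[v,u].round(1))
def rect(x0,x1,y0,y1,za,zb):
    m=(W[...,2]>za)&(W[...,2]<zb);m2=np.zeros_like(m);m2[y0:y1,x0:x1]=1;m&=m2
    m=cv2.morphologyEx(m.astype(np.uint8),cv2.MORPH_OPEN,np.ones((3,3)))
    P=W[m>0][:,:2].astype(np.float32);q=cv2.minAreaRect(P);print(len(P),q,cv2.boxPoints(q).round(1).tolist());return q
rect(300,380,110,245,84,98)
rect(240,380,110,245,6,135)
for n,(x,y,w,h),s in (("a",(230,100,150,150),5),):
    cv2.imwrite("pics/crop_a.png",cv2.resize(p[y:y+h,x:x+w],None,fx=4,fy=4,interpolation=cv2.INTER_CUBIC))
E
```

```text
340 125 [ 820.8 -155.4   88.7]
320 220 [533.4 -85.   86.8]
360 150 [ 741.7 -211.9   87.3]
280 177 [623.6  27.9 248.3]
280 130 [816.9  25.8  65.9]
342 222 [ 522.9 -144.8  112.2]
300 284 [352.  -24.9  16.4]
400 300 [ 298.6 -324.1    1.2]
270 225 [531.3  62.1  12.6]
340 185 [ 627.  -141.7  127. ]
5196 ((669.5130004882812, -130.63211059570312), (344.3133544921875, 187.853271484375), 0.8054413199424744) [[496.1000061035156, -39.099998474121094], [498.70001220703125, -227.0], [843.0, -222.10000610351562], [840.2999877929688, -34.29999923706055]]
10770 ((670.6065063476562, -52.530487060546875), (360.5660705566406, 345.7590026855469), 0.9029781222343445) [[487.6000061035156, 117.5], [493.1000061035156, -228.1999969482422], [853.5999755859375, -222.5], [848.0999755859375, 123.19999694824219]]
```

View pics/crop_a.png

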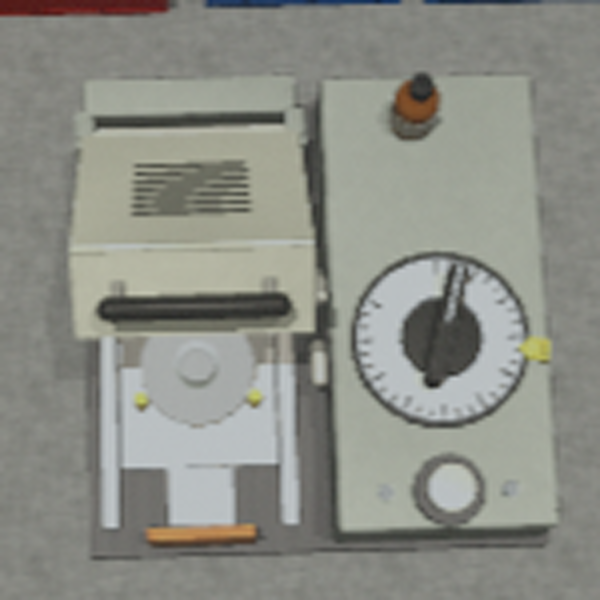

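Run:
```python
from h import *
p=cv2.imread("pics/top0.png");W=np.load("pics/W.npy")
def det(n,p):
  hsv=cv2.cvtColor(p,cv2.COLOR_BGR2HSV)
  return hsv
hsv=det("top",p)
# rotate each pixel of the dial region to z=94 plane
sub=(slice(155,212),slice(310,375))
wh=np.zeros((420,560),np.uint8)
wh[sub]=((hsv[...,2]>150)&(hsv[...,1]<45))[sub]
wh=wh&((W[...,2]>88)).astype(np.uint8)
n,l,s,c=cv2.connectedComponentsWithStats(wh);print(s,c)
ys,xs=np.nonzero(wh);P=np.array([atz("top",u,v,94)[:2] for u,v in zip(xs,ys)],np.float32)
(cx,cy),rad=cv2.minEnclosingCircle(P);print("dial",cx,cy,rad)
br=np.zeros((420,560),bool);br[175:200,350:375]=((hsv[...,0]>18)&(hsv[...,0]<36)&(hsv[...,1]>110))[175:200,350:375]
ys,xs=np.nonzero(br);Q=np.array([atz("top",u,v,97)[:2] for u,v in zip(xs,ys)]);print("clip",len(Q),Q.mean(0),Q.min(0),Q.max(0), xs.mean(),ys.mean())
k=np.zeros((420,560),bool);k[155:215,315:370]=((W[...,2]>118)&(W[...,2]<135))[155:215,315:370]
ys,xs=np.nonzero(k);B=W[k];print("knob",len(B),B.mean(0),cv2.minAreaRect(B[:,:2].astype(np.float32)))
# button
k=np.zeros((420,560),bool);k[208:240,325:360]=((W[...,2]>107)&(W[...,2]<118))[208:240,325:360]
B=W[k];print("btn",len(B),B.mean(0),cv2.minEnclosingCircle(B[:,:2].astype(np.float32)))
k=np.zeros((420,560),bool);k[160:185,245:315]=((W[...,2]>238)&(hsv[...,2]<80))[160:185,245:315]
B=W[k];print("handle",len(B),B.mean(0),B.min(0),B.max(0),cv2.minAreaRect(B[:,:2].astype(np.float32)))
k=np.zeros((420,560),bool);k[220:245,255:305]=((W[...,2]>45)&(W[...,2]<75))[220:245,255:305]
B=W[k];print("jighandle",len(B),B.mean(0),B.min(0),B.max(0),cv2.minAreaRect(B[:,:2].astype(np.float32)))
s=cv2.imread("pics/scene0.png");cv2.imwrite("pics/crop_s.png",cv2.resize(s[130:290,170:345],None,fx=4,fy=3.7,interpolation=cv2.INTER_CUBIC))
```

```text
[[     0      0    560    420 233175]
 [   312    155     54     29    615]
 [   319    165     42     40    889]
 [   344    167      2      1      2]
 [   343    171      2      1      2]
 [   310    173      1      2      2]
 [   342    176      2      1      2]
 [   313    182     55     30    513]] [[278.98256674 209.72963654]
 [338.57723577 162.87479675]
 [339.31158605 185.2632171 ]
 [344.5        167.        ]
 [343.5        171.        ]
 [310.         173.5       ]
 [342.5        176.        ]
 [339.34892788 203.60623782]]
dial 641.4393920898438 -144.31935119628906 114.93167877197266
clip 20 [ 625.76465052 -216.39026023] [ 620.30372385 -221.85429677] [ 632.33692328 -206.94958225] 364.25 187.2
knob 157 [ 641.76997472 -145.15291631  126.38235366] ((642.2722778320312, -145.43588256835938), (13.910819053649902, 88.94374084472656), 75.64115905761719)
btn 124 [ 524.55235494 -144.88967417  112.14990819] ((524.7788696289062, -145.3079071044922), 17.830825805664062)
handle 225 [624.42335067  32.64579017 250.00044584] [365.83908366 -26.12278473 238.20255815] [ 633.85854386   92.15248805 1288.56106749] ((510.11328125, 55.53886032104492), (116.27438354492188, 271.27496337890625), 78.93444061279297)
jighandle 114 [500.45495182  33.12924619  64.60880765] [495.89851516  -6.49652273  45.44199111] [506.42831921  72.60318977  72.64355375] ((501.23907470703125, 33.05727767944336), (10.412379264831543, 79.11544799804688), 0.22642695903778076)
```

View pics/crop_s.png

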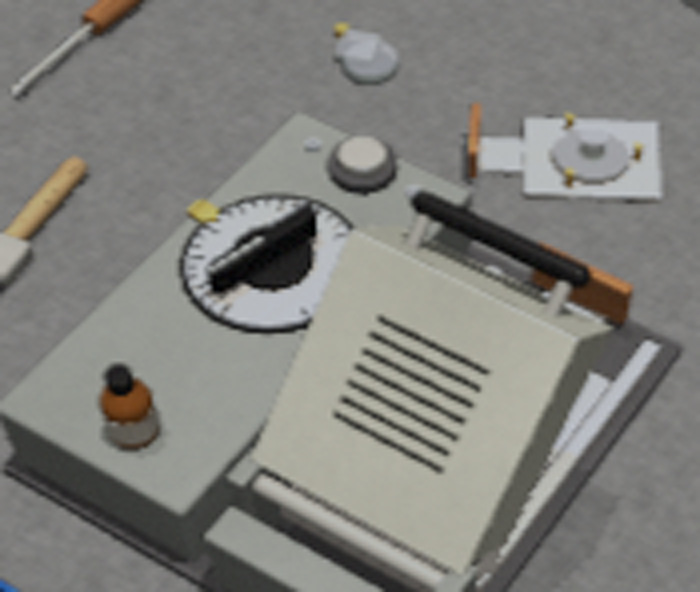

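>>> {"api": "send_rows", "payload": {"steps": [[0, 0.02, -0.044, 0, 2], [0, 0.02, -0.044, 0, 2], [0, 0.02, -0.044, 0, 2], [0, 0.02, -0.044, 0, 2], [0, 0.02, -0.044, 0, 2], [0, 0.02, -0.044, 0, 2], [0, 0.02, -0.044, 0, 2], [0, 0.02, -0.044, 0, 2], [0, 0.02, -0.044, 0, 2], [0, 0.02, -0.044, 0, 1.6]], "newtons": 40}}

```text
clock: 1.1
tcp_pos: [399.9, 139.9, 227.9]
tool_rot: [[-0.04, 0.999, -0.0], [0.999, 0.04, -0.002], [-0.002, -0.001, -1.0]]
force: [1.1, 1.0, 0.6]
width: 0.0
```

Run:
```python
from h import *
s=r.state();print(s["clock"],s["tcp_pos"],s["tool_rot"],s["width"],s["force"])
```

```text
1.1 [399.88778302 139.89320031 227.90193622] [[-3.97407631e-02  9.99209911e-01 -4.75680439e-04]
 [ 9.99208406e-01  3.97398377e-02 -1.81822171e-03]
 [-1.79788169e-03 -5.47561411e-04 -9.99998234e-01]] 0.000155238310875615 [1.14454156 1.04719168 0.62549483]
```

>>> {"api": "send_rows", "payload": {"steps": [[0, 0.02, -0.045, 0.005, -0.7], [0, 0.02, -0.045, 0.005, -0.7], [0, 0.015, -0.017, 0.0, 0], [0, 0, 0, 0.0, 0]]}}

```text
clock: 1.5
tcp_pos: [456.1, 25.5, 237.9]
tool_rot: [[-0.01, 1.0, 0.0], [1.0, 0.01, -0.003], [-0.003, 0.0, -1.0]]
force: [-0.0, 0.5, -0.3]
width: 0.002
```

```bash
cat >> h.py <<'E'
def wsnap(name):
    s=r.state();p,d=r.snapshot("wrist");cv2.imwrite(f"pics/{name}.png",p)
    np.savez(f"pics/{name}.npz",d=d,R=s["tool_rot"],t=s["tcp_pos"]);return p,d
def wray(name,uv):
    z=np.load(f"pics/{name}.npz");c=r.camera_model("wrist");K=c["mtx"];T=c["tool_from_camera"]
    uv=np.atleast_2d(np.float64(uv));v=(uv-K[:2,2])/K[0,0];th=np.linalg.norm(v,axis=1,keepdims=True)
    dr=np.hstack([v/np.maximum(th,1e-9)*np.sin(th),np.cos(th)])
    return z["R"]@T[:3,3]+z["t"],dr@T[:3,:3].T@z["R"].T
def watz(name,uv,zz):
    C,D=wray(name,uv);return C+D*((zz-C[2])/D[:,2:3])
def wpx(name,P):
    z=np.load(f"pics/{name}.npz");c=r.camera_model("wrist");K=c["mtx"];T=c["tool_from_camera"]
    P=np.atleast_2d(np.float64(P));q=((P-z["t"])@z["R"]-T[:3,3])@T[:3,:3]
    rr=np.linalg.norm(q[:,:2],axis=1,keepdims=True);th=np.arctan2(rr,q[:,2:3]);return q[:,:2]/rr*th*K[0,0]+K[:2,2]
E
python3 - <<'E'
from h import *
s=r.state();print(s["clock"],s["tcp_pos"],s["tool_rot"][:,0],s["force"])
wsnap("w1")
E
```

```text
1.5 [456.06799772  25.48800138 237.91260469] [-0.00982113  0.99994715 -0.00304115] [-0.03096656  0.50651822 -0.30419799]
```

View pics/w1.png

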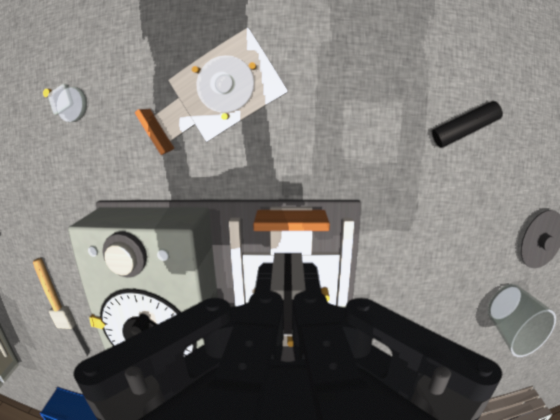

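Run:
```python
from h import *
print("jig handle top corners", watz("w1",[(255,211),(328,211),(254,229),(328,229)],67))
print("plate front corners", watz("w1",[(97,202),(360,201)],12))
print("btn",watz("w1",[(124,251)],112))
print("console front-top",watz("w1",[(72,229),(214,240)],90))
```

```text
jig handle top corners [[484.72056844  -8.02431611  67.        ]
 [483.83675195  66.4090546   67.        ]
 [504.50131911  -9.51923264  67.        ]
 [503.60057087  67.44440669  67.        ]]
plate front corners [[ 494.02062953 -230.87808888   12.        ]
 [ 489.2721125   112.01203625   12.        ]]
btn [[ 513.95062577 -138.62051801  112.        ]]
console front-top [[ 502.01547637 -220.01284923   90.        ]
 [ 507.83516326  -47.38228068   90.        ]]
```

>>> {"api": "send_rows", "payload": {"steps": [[0, 0, 0.006, -0.04, 0], [0, 0, 0, -0.045, 0], [0, 0, 0, -0.045, 0], [0, 0, 0, -0.045, 0], [0, 0, 0, -0.03, 0], [0, 0, 0, 0, 0], [0, 0.01, 0, 0, 0], [0, 0.01, 0, 0, 0], [0, 0, 0, 0, 0]]}}

```text
clock: 2.45
tcp_pos: [474.6, 39.8, 31.3]
tool_rot: [[-0.016, 1.0, 0.005], [1.0, 0.016, -0.001], [-0.001, 0.005, -1.0]]
force: [0.3, -0.2, 0.8]
width: -0.0
```

>>> {"api": "send_rows", "payload": {"steps": [[0, 0, -0.007, 0, 0], [0, 0.004, 0, 0, 0], [0, 0.004, 0, 0, 0], [0, 0.004, 0, 0, 0], [0, 0.004, 0, 0, 0]]}}

```text
clock: 2.95
tcp_pos: [491.4, 31.9, 34.4]
tool_rot: [[-0.015, 1.0, 0.006], [1.0, 0.015, -0.0], [-0.001, 0.006, -1.0]]
force: [-8.5, 0.4, 6.6]
width: 0.002
```

>>> {"api": "send_rows", "payload": {"steps": [[0, 0.004, 0, 0, 0], [0, 0.004, 0, 0, 0], [0, 0.004, 0, 0, 0]]}}

```text
clock: 3.25
tcp_pos: [497.3, 31.5, 33.4]
tool_rot: [[-0.015, 1.0, -0.008], [1.0, 0.015, -0.001], [-0.001, -0.008, -1.0]]
force: [-8.6, 0.1, 6.6]
width: 0.004
```

Run:
```python
from h import *
p,d=r.snapshot("scene");q,e=r.snapshot("top")
o=np.hstack([cv2.resize(p[130:230,270:350],None,fx=5,fy=5),cv2.resize(q[140:250,240:320],None,fx=4.54,fy=4.54)[:500]])
cv2.imwrite("pics/c2.png",o)
print(r.state()["force"])
```

```text
Traceback (most recent call last):
ValueError: all the input array dimensions except for the concatenation axis must match exactly, but along dimension 0, the array at index 0 has size 500 and the array at index 1 has size 499
```

Run:
```python
from h import *
p,d=r.snapshot("scene");q,e=r.snapshot("top")
o=np.hstack([cv2.resize(p[130:230,250:350],(500,500)),cv2.resize(q[150:250,240:300],(300,500))])
cv2.imwrite("pics/c2.png",o)
print(r.state()["force"],r.state()["clock"])
```

```text
[-4.53762663 -0.20962894  0.97549896] 3.45
```

View pics/c2.png

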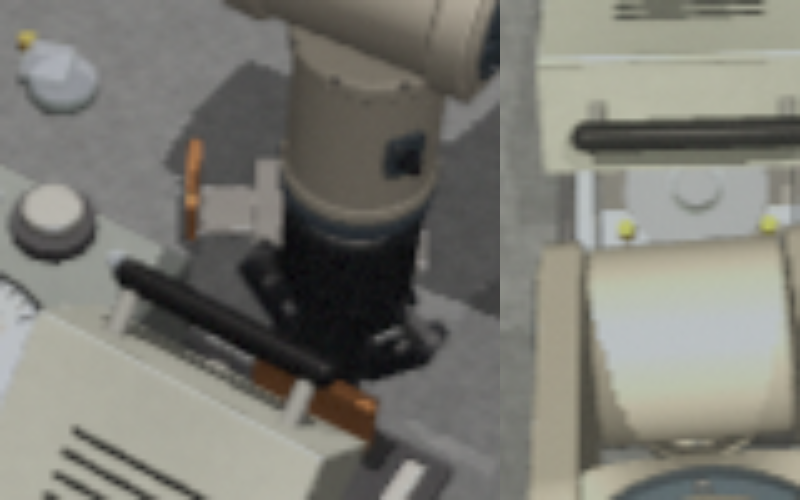

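>>> {"api": "send_rows", "payload": {"steps": [[0, 0.005, 0, 0, 0], [0, 0.005, 0, 0, 0], [0, 0.005, 0, 0, 0], [0, 0.005, 0, 0, 0], [0, 0.005, 0, 0, 0], [0, 0.004, 0, 0, 0]]}}

```text
clock: 4.05
tcp_pos: [518.3, 31.3, 32.5]
tool_rot: [[-0.015, 1.0, -0.025], [1.0, 0.014, -0.002], [-0.001, -0.025, -1.0]]
force: [-8.9, -0.3, 7.6]
width: -0.001
```

>>> {"api": "send_rows", "payload": {"steps": [[0, 0.005, 0, 0.001, 0], [0, 0.005, 0, 0.001, 0], [0, 0.005, 0, 0.001, 0], [0, 0.004, 0, 0, 0], [0, 0.003, 0, 0, 0]]}}

```text
clock: 4.55
tcp_pos: [533.3, 31.3, 34.4]
tool_rot: [[-0.014, 0.999, -0.042], [1.0, 0.014, -0.002], [-0.001, -0.042, -0.999]]
force: [-15.1, -0.5, 12.6]
width: 0.0
```

>>> {"api": "send_rows", "payload": {"steps": [[0, 0.003, 0, 0, 0], [0, 0.003, 0, 0, 0], [0, 0.003, 0, 0, 0]]}}

```text
clock: 4.85
tcp_pos: [532.7, 31.3, 34.4]
tool_rot: [[-0.014, 0.998, -0.062], [1.0, 0.014, -0.002], [-0.002, -0.062, -0.998]]
force: [-16.5, 0.7, 13.7]
width: 0.003
```

>>> {"api": "send_rows", "payload": {"steps": [[0, -0.01, 0, 0, 0], [0, -0.02, 0, 0, 0], [0, -0.02, 0, 0, 0], [0, -0.02, 0, 0.02, 0], [0, -0.03, 0, 0.04, 0], [0, -0.03, 0, 0.05, 0], [0, -0.03, 0, 0.05, 0], [0, 0, 0, 0.05, 0], [0, 0, 0, 0.01, 0]]}}

```text
clock: 5.75
tcp_pos: [384.1, 31.6, 246.2]
tool_rot: [[-0.014, 0.999, -0.043], [1.0, 0.014, -0.001], [-0.001, -0.043, -0.999]]
force: [-0.6, 0.5, -0.7]
width: 0.001
```

Run:
```python
from h import *
q,e=r.snapshot("top");W=world("top",e)
s=r.state();print(s["force"],s["clock"],s["tcp_pos"],s["tool_rot"])
cv2.imwrite("pics/top3.png",cv2.resize(q[100:260,230:380],(750,600)[:2]))
hs=cv2.cvtColor(q,cv2.COLOR_BGR2HSV)
k=np.zeros((420,560),bool);k[195:245,255:305]=((W[...,2]>45)&(W[...,2]<75)&(hs[...,1]>120))[195:245,255:305]
B=W[k];print("jighandle",len(B),B.mean(0),B.min(0),B.max(0))
wsnap("w2")
```

```text
[ 0.0466137  -0.20318704  0.80659184] 5.8 [383.634009    31.51390974 245.49746315] [[-1.38132342e-02  9.98913962e-01 -4.44982063e-02]
 [ 9.99904222e-01  1.37612217e-02 -1.47499672e-03]
 [-8.61045133e-04 -4.45143189e-02 -9.99008375e-01]]
jighandle 78 [548.10263349  30.31795128  66.16204523] [544.59332783  -4.67815154  53.01363937] [553.14507458  68.97585788  72.53222361]
```

View pics/top3.png

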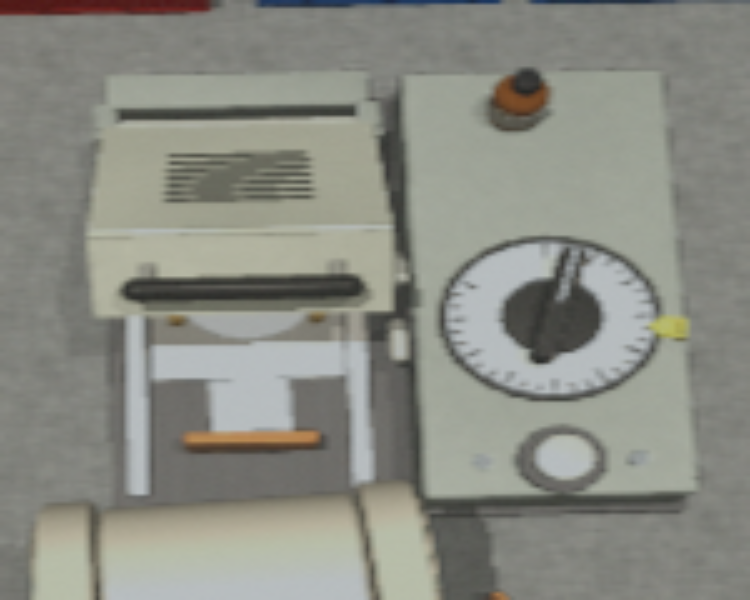

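View pics/w2.png

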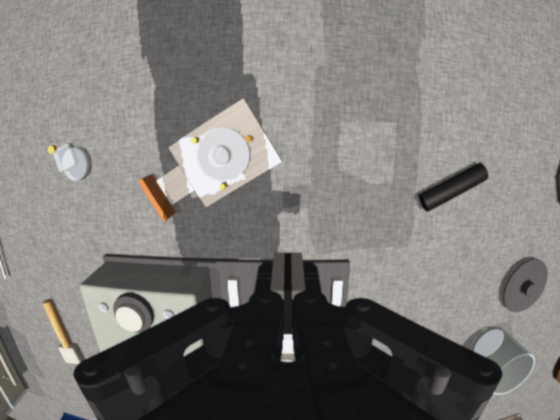

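>>> {"api": "send_rows", "payload": {"steps": [[0, 0.03, 0, 0.025, 0], [0, 0.045, 0, 0.005, 0], [0, 0.045, 0, 0, 0], [0, 0.045, 0, 0, 0], [0, 0.045, 0, 0, 0], [0, 0.025, 0, 0, 0], [0, 0, 0, 0, 0]]}}

```text
clock: 6.55
tcp_pos: [625.5, 30.9, 257.7]
tool_rot: [[-0.014, 0.998, -0.057], [1.0, 0.014, -0.002], [-0.002, -0.057, -0.998]]
force: [-0.8, -0.1, -0.3]
width: 0.002
```

>>> {"api": "send_rows", "payload": {"steps": [[0, 0, 0, -0.008, 0], [0, -0.005, 0, -0.01, 0], [0, -0.008, 0, -0.01, 0], [0, -0.007, 0, -0.01, 0]]}}

```text
clock: 6.95
tcp_pos: [602.8, 30.6, 212.7]
tool_rot: [[-0.014, 0.998, -0.062], [1.0, 0.013, -0.003], [-0.002, -0.063, -0.998]]
force: [2.4, -0.4, 2.1]
width: -0.002
```

Run:
```python
from h import *
p,d=r.snapshot("scene")
cv2.imwrite("pics/s4.png",cv2.resize(p[100:300,170:370],(600,600)))
s=r.state();print(s["force"],s["clock"],s["tcp_pos"],s["tool_rot"][:,2])
```

```text
[-1.4547171  -0.15461164 -0.2837432 ] 7.0 [600.41726702  30.5716875  210.69971946] [-0.06666195 -0.00295332 -0.99777125]
```

View pics/s4.png

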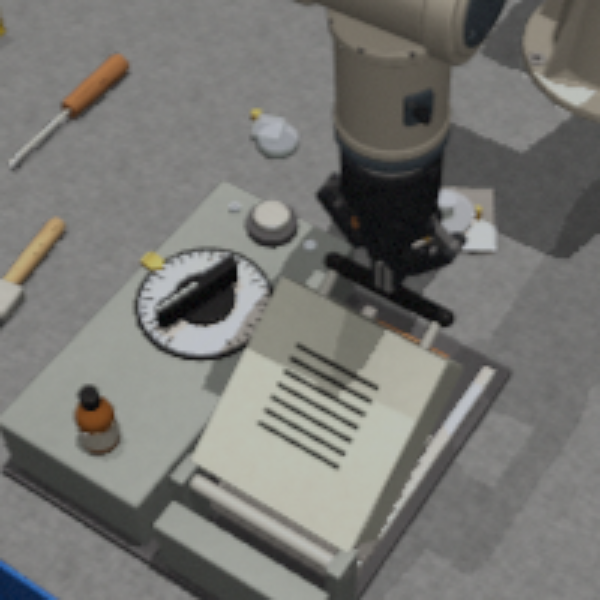

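>>> {"api": "send_rows", "payload": {"steps": [[0, -0.004, 0, -0.01, 0], [0, -0.004, 0, -0.01, 0], [0, -0.004, 0, -0.01, 0], [0, -0.003, 0, -0.01, 0], [0, -0.003, 0, -0.01, 0], [0, -0.002, 0, -0.01, 0]]}}

```text
clock: 7.6
tcp_pos: [575.3, 30.4, 147.8]
tool_rot: [[-0.014, 0.997, -0.07], [1.0, 0.014, -0.003], [-0.002, -0.07, -0.998]]
force: [-3.1, -1.2, 4.9]
width: 0.001
```

>>> {"api": "send_rows", "payload": {"steps": [[0, 0.001, 0, -0.01, 0], [0, 0, 0, -0.01, 0], [0, 0, 0, -0.01, 0], [0, 0, 0, -0.01, 0]]}}

```text
clock: 8.0
tcp_pos: [573.2, 30.5, 104.0]
tool_rot: [[-0.014, 0.997, -0.075], [1.0, 0.013, -0.003], [-0.002, -0.075, -0.997]]
force: [-2.9, -0.3, 8.4]
width: -0.001
```

>>> {"api": "send_rows", "payload": {"steps": [[0, 0.001, 0, -0.006, 0], [0, 0.001, 0, -0.006, 0], [0, 0, 0, -0.006, 0]]}}

```text
clock: 8.3
tcp_pos: [573.3, 30.5, 83.5]
tool_rot: [[-0.014, 0.997, -0.079], [1.0, 0.013, -0.003], [-0.002, -0.079, -0.997]]
force: [2.4, -1.0, 4.2]
width: -0.004
```

>>> {"api": "send_rows", "payload": {"steps": [[0, 0, 0, -0.004, 0], [0, 0, 0, -0.003, 0]]}}

```text
clock: 8.5
tcp_pos: [573.7, 30.5, 82.3]
tool_rot: [[-0.014, 0.997, -0.079], [1.0, 0.013, -0.003], [-0.002, -0.079, -0.997]]
force: [-16.7, -1.5, 51.2]
width: -0.004
```

>>> {"api": "send_rows", "payload": {"steps": [[0, -0.001, 0, 0.02, 0], [0, -0.01, 0, 0.04, 0], [0, -0.01, 0, 0.045, 0], [0, 0, -0.01, 0.045, 0], [0, 0.04, -0.02, 0.03, 0], [0, 0.045, -0.02, 0.005, 0], [0, 0.045, -0.02, 0, 0], [0, 0.045, -0.02, 0, 0], [0, 0.04, -0.02, 0, 0], [0, 0, 0, 0, 0]]}}

```text
clock: 9.5
tcp_pos: [768.3, -81.1, 267.6]
tool_rot: [[-0.016, 0.997, -0.076], [1.0, 0.016, -0.003], [-0.002, -0.076, -0.997]]
force: [-1.2, 0.1, 0.4]
width: 0.001
```

Run:
```python
from h import *
s=r.state();print(s["force"],s["clock"],s["tcp_pos"],s["tool_rot"][:,2])
wsnap("w5");p,d=r.snapshot("scene")
cv2.imwrite("pics/s5.png",cv2.resize(p[100:300,170:370],(600,600)))
```

```text
[-1.17731464  0.14042938  0.36449591] 9.5 [768.33383884 -81.11096487 267.59640666] [-0.07571124 -0.00307246 -0.99712505]
```

View pics/w5.png

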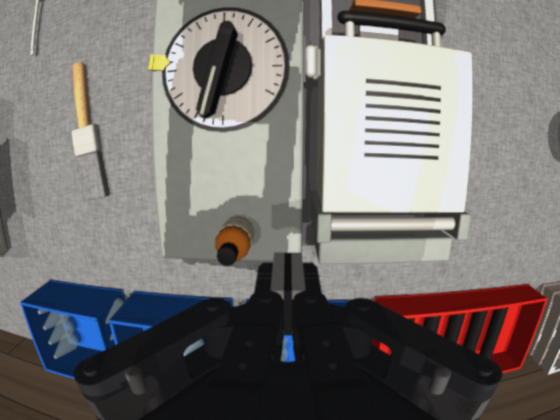

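View pics/s5.png

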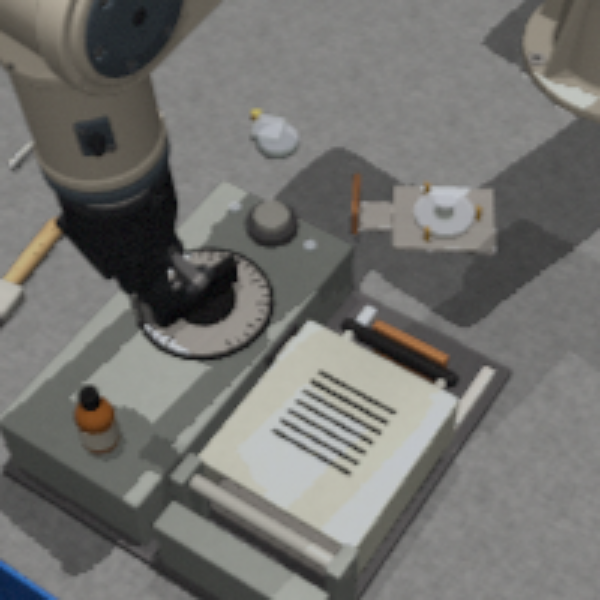

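```bash
cat >> h.py <<'E'
def rect(name,zz,cx,cy,h=100,s=3):
    # rectified: column -> -y, row -> -x (north=+x up), s px/mm
    n=2*h*s;v,u=np.mgrid[0:n,0:n];X=cx+h-v/s;Y=cy+h-u/s
    P=np.stack([X.ravel(),Y.ravel(),np.full(n*n,zz)],1);q=wpx(name,P).astype(np.float32).reshape(n,n,2)
    return cv2.remap(cv2.imread(f"pics/{name}.png"),q[...,0],q[...,1],cv2.INTER_CUBIC)
E
python3 - <<'E'
from h import *
a=rect("w5",94,636,-146);b=rect("w5",126,636,-146)
for i in (a,b):
    for k in range(0,600,60): cv2.line(i,(k,0),(k,6),(0,0,255),1);cv2.line(i,(0,k),(6,k),(0,0,255),1)
    cv2.circle(i,(300,300),2,(0,0,255),-1)
cv2.imwrite("pics/r94.png",a);cv2.imwrite("pics/r126.png",b)
E
```

```text
(no output)
```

View pics/r94.png

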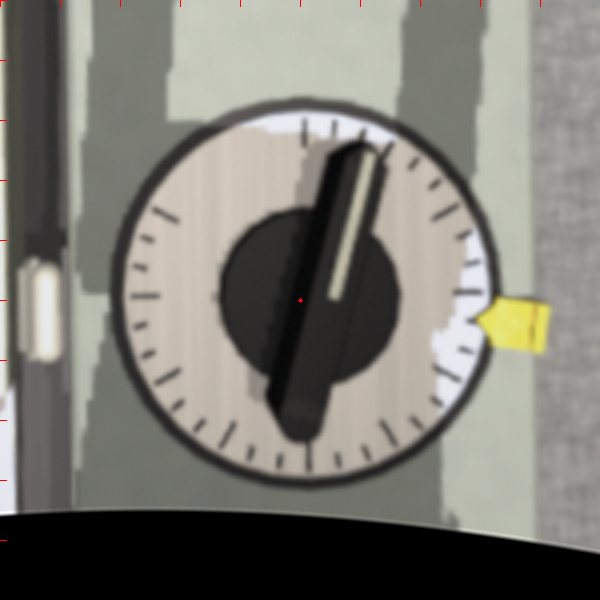

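View pics/r126.png

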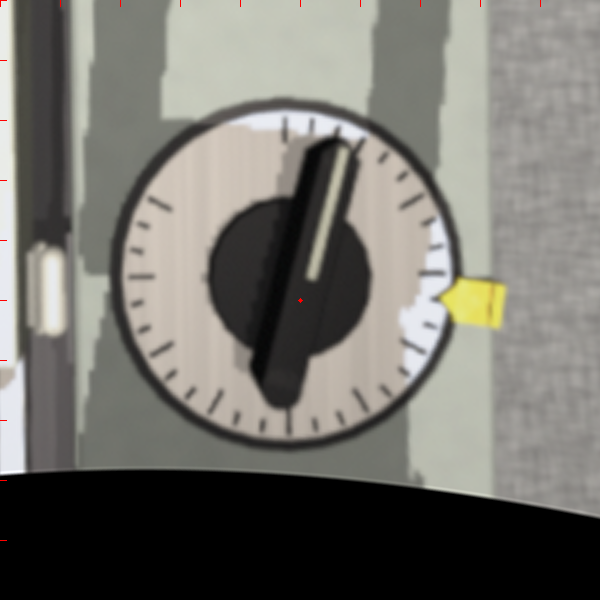

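>>> {"api": "send_rows", "payload": {"steps": [[0.5, -0.04, -0.02, -0.01, -5], [0.5, -0.04, -0.02, -0.02, -5], [0.5, -0.035, -0.018, -0.02, -4.6], [0.5, -0.014, -0.008, -0.02, 0], [0.5, 0, 0, 0, 0]], "newtons": 20}}

```text
clock: 10.1
tcp_pos: [626.4, -140.9, 195.1]
tool_rot: [[0.242, 0.967, -0.077], [0.97, -0.241, 0.019], [0.0, -0.079, -0.997]]
force: [-0.3, 0.5, -0.9]
width: 0.497
```

>>> {"api": "send_rows", "payload": {"steps": [[0.5, 0.011, -0.006, -0.02, 0], [0.5, 0, 0, -0.025, 0], [0.5, 0, 0, 0, 0]]}}

```text
clock: 10.4
tcp_pos: [638.8, -144.6, 153.3]
tool_rot: [[0.24, 0.968, -0.071], [0.971, -0.24, 0.019], [0.002, -0.074, -0.997]]
force: [-0.6, -0.3, -0.4]
width: 0.499
```

Run:
```python
from h import *
s=r.state();print(s["force"],s["clock"],s["tcp_pos"],s["tool_rot"][:,0])
wsnap("w6");p,d=r.snapshot("scene")
w=cv2.imread("pics/w6.png")
cv2.imwrite("pics/s6.png",np.hstack([cv2.resize(p[150:250,190:290],(400,400)),cv2.resize(w[180:400,180:400],(400,400))]))
```

```text
[-0.55706208 -0.26543611 -0.39622255] 10.4 [ 638.84206658 -144.55621632  153.25569437] [0.24027104 0.97070455 0.00158182]
```

View pics/s6.png

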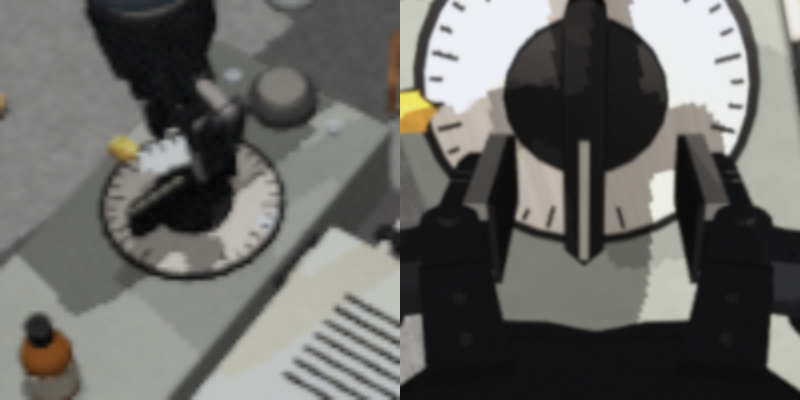

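>>> {"api": "send_rows", "payload": {"steps": [[0.5, -0.001, -0.003, -0.02, 0], [0.5, 0, 0, -0.016, 0], [0.5, 0, 0, 0, 0]]}}

```text
clock: 10.8
tcp_pos: [643.5, -147.1, 124.9]
tool_rot: [[0.238, 0.969, -0.059], [0.971, -0.238, 0.017], [0.002, -0.061, -0.998]]
force: [-0.1, 0.4, 0.1]
width: 0.501
```

>>> {"api": "send_rows", "payload": {"steps": [[0.5, -0.004, -0.001, -0.016, 0], [0.5, 0, 0, 0, 0], [0.5, 0, 0, 0, 0]]}}

```text
clock: 11.1
tcp_pos: [641.8, -147.7, 112.1]
tool_rot: [[0.238, 0.97, -0.055], [0.971, -0.237, 0.016], [0.002, -0.057, -0.998]]
force: [0.0, 0.1, -0.4]
width: 0.499
```

>>> {"api": "send_rows", "payload": {"steps": [[0.5, -0.004, 0.001, -0.003, 0], [0.5, 0, 0, 0, 0], [0.1, 0, 0, 0, 0], [0, 0, 0, 0, 0], [0, 0, 0, 0, 0], [0, 0, 0, 0, 0]]}}

```text
clock: 11.7
tcp_pos: [638.8, -148.4, 112.2]
tool_rot: [[0.237, 0.97, -0.052], [0.971, -0.237, 0.013], [-0.0, -0.054, -0.999]]
force: [0.5, 0.8, -1.4]
width: 0.153
```

>>> {"api": "send_rows", "payload": {"steps": [[0, 0, 0, 0, -6], [0, 0, 0, 0, -6], [0, 0, 0, 0, -6], [0, 0, 0, 0, -6], [0, 0, 0, 0, 0]]}}

```text
clock: 12.2
tcp_pos: [638.6, -148.9, 112.2]
tool_rot: [[0.623, 0.781, -0.043], [0.782, -0.623, 0.033], [-0.001, -0.054, -0.999]]
force: [-1.8, 0.0, -0.1]
width: 0.158
```

>>> {"api": "send_rows", "payload": {"steps": [[0, 0, 0, 0, -8], [0, 0, 0, 0, -8], [0, 0, 0, 0, -8], [0, 0, 0, 0, -8], [0, 0, 0, 0, -8], [0, 0, 0, 0, -8], [0, 0, 0, 0, 0]]}}

```text
clock: 12.9
tcp_pos: [637.6, -149.5, 112.2]
tool_rot: [[0.999, 0.052, -0.006], [0.052, -0.997, 0.054], [-0.003, -0.054, -0.999]]
force: [-1.2, -1.0, -2.6]
width: 0.158
```

Run:
```python
from h import *
s=r.state();print(s["force"],s["clock"],s["tcp_pos"],s["tool_rot"][:,0],np.degrees(np.arctan2(s["tool_rot"][1,0],s["tool_rot"][0,0])))
wsnap("w7");q,d=r.snapshot("top")
w=cv2.imread("pics/w7.png")
cv2.imwrite("pics/s7.png",np.hstack([cv2.resize(q[140:240,290:390],(400,400)),cv2.resize(w[120:320,180:380],(400,400))]))
```

```text
[-1.19616195 -1.03798549 -2.62832063] 12.9 [ 637.56880709 -149.48785363  112.18730531] [ 0.99862692  0.05229006 -0.00316588] 2.9973817582715867
```

View pics/s7.png

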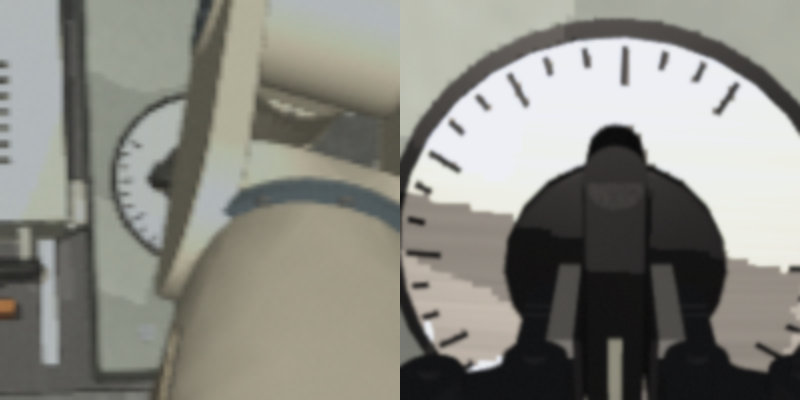

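View pics/w7.png

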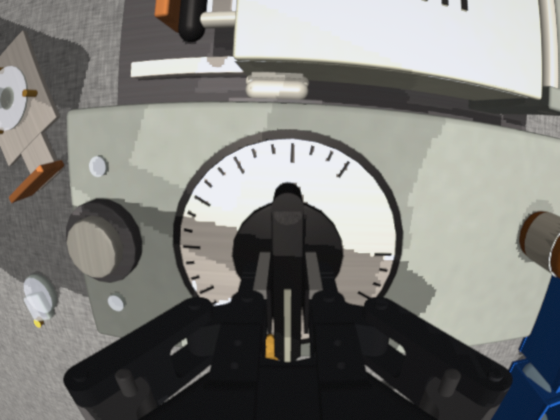

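>>> {"api": "send_rows", "payload": {"steps": [[0, 0, 0, 0, -6], [0, 0, 0, 0, -5.4], [0, 0, 0, 0, 0]]}}

```text
clock: 13.3
tcp_pos: [637.3, -149.5, 112.2]
tool_rot: [[0.991, -0.131, 0.003], [-0.131, -0.99, 0.053], [-0.004, -0.053, -0.999]]
force: [-2.4, -2.1, -1.5]
width: 0.159
```

>>> {"api": "send_rows", "payload": {"steps": [[0.5, 0, 0, 0, 0], [0.5, 0, 0, 0, 0], [0.5, 0, 0, 0.01, 0], [0.5, 0, 0, 0.04, 0], [0.5, 0, -0.01, 0.045, 0], [0.5, 0, -0.04, 0.045, 0], [0.5, 0, -0.04, 0.01, 0], [0.5, 0, -0.03, 0, 0], [0.5, 0, 0, 0, 0]]}}

```text
clock: 14.2
tcp_pos: [637.7, -264.2, 266.6]
tool_rot: [[0.994, -0.106, 0.006], [-0.106, -0.993, 0.052], [0.0, -0.053, -0.999]]
force: [-0.3, 0.5, -1.0]
width: 0.502
```

Run:
```python
from h import *
s=r.state();print(s["force"],s["clock"],s["tcp_pos"],np.degrees(np.arctan2(s["tool_rot"][1,0],s["tool_rot"][0,0])))
wsnap("w8")
a=rect("w8",97,638,-148);b=rect("w8",126,638,-148)
cv2.imwrite("pics/r8a.png",a);cv2.imwrite("pics/r8b.png",b)
```

```text
[-0.33888714  0.48459723 -1.01684025] 14.2 [ 637.6909412  -264.15869137  266.57932976] -6.069755951120271
```

View pics/w8.png

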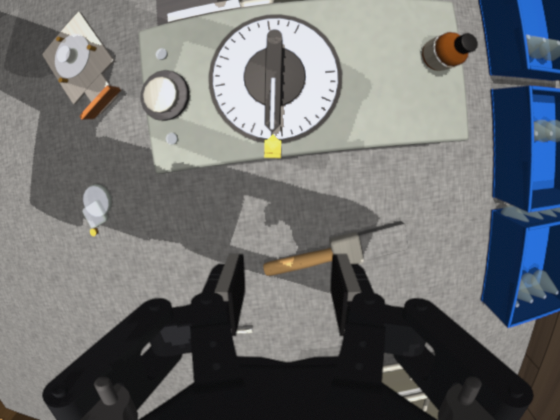

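View pics/r8a.png

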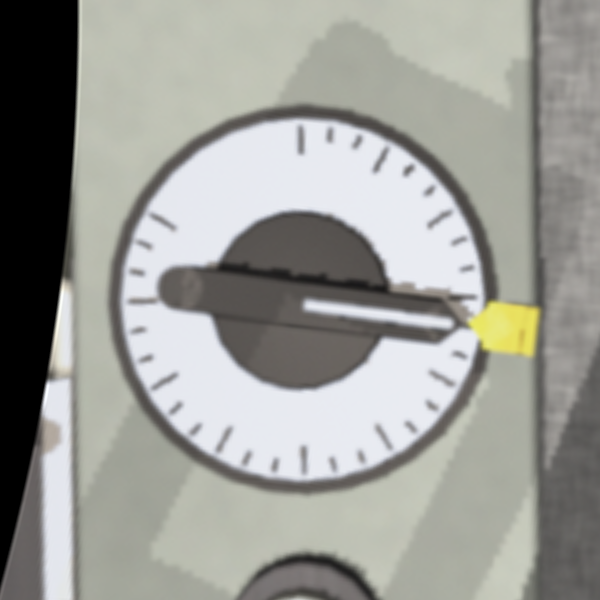

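View pics/r8b.png

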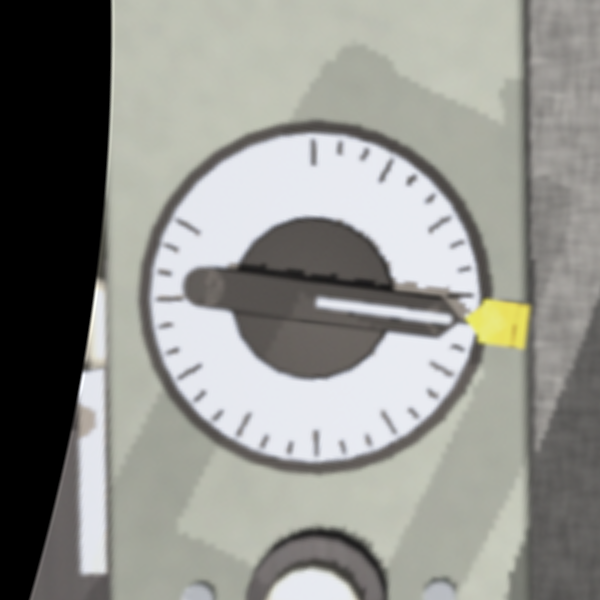

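Run:
```python
from h import *
S=6
def pts(m): ys,xs=np.nonzero(m); return np.stack([xs,ys],1).astype(np.float32)
a=rect("w8",97,638,-148,100,S);b=rect("w8",126,638,-148,100,S);d0=rect("w8",94,638,-148,100,S)
ha=cv2.cvtColor(a,cv2.COLOR_BGR2HSV)
m=(ha[...,0]>18)&(ha[...,0]<36)&(ha[...,1]>120);m[:,:900]=0
P=pts(m);rr=cv2.minAreaRect(P);print("clip",len(P),rr,P.mean(0))
# dial white+rim: dark ring -> white disc outline
h=cv2.cvtColor(d0,cv2.COLOR_BGR2HSV);
w=((h[...,2]>140)&(h[...,1]<40)).astype(np.uint8)
yy,xx=np.mgrid[0:1200,0:1200]; w[(xx-607)**2+(yy-596)**2>385**2]=0
g=[]
g0=cv2.GaussianBlur(cv2.cvtColor(d0,cv2.COLOR_BGR2GRAY),(0,0),3).astype(float)
for t in np.radians(np.arange(0,360,3)):
    rr_=np.arange(340,420);x=607+rr_*np.sin(t);y=596-rr_*np.cos(t)
    v=g0[y.astype(int),x.astype(int)];i=np.argmin(v[10:])+10;g.append((x[i],y[i]))
g=np.float32(g);e=cv2.fitEllipse(g);e2=cv2.fitEllipseDirect(g);print("ring",e,e2)
c=np.array(e[0])
hb=cv2.cvtColor(b,cv2.COLOR_BGR2HSV)
mb=(hb[...,2]>150)
mb[:, :610]=0;mb[:,920:]=0;mb[:590]=0;mb[660:]=0
n,l,s,cc=cv2.connectedComponentsWithStats(mb.astype(np.uint8));print(s,cc)
for k in range(1,n):
    if s[k,4]>2000:
        L=pts(l==k);f=cv2.fitLine(L,cv2.DIST_HUBER,0,.01,.01).ravel();print("line",f,np.degrees(np.arctan(f[1]/f[0])),"offset from c at c.x:",f[3]+(c[0]-f[2])*f[1]/f[0]-c[1],cv2.minAreaRect(L))
q=P.mean(0)-c;print("clip ang mean",np.degrees(np.arctan2(q[1],q[0])))
f=cv2.fitLine(P,cv2.DIST_L2,0,.01,.01).ravel();print("axis clip",np.degrees(np.arctan(f[1]/f[0])))
cv2.imwrite("pics/chk.png",cv2.resize(a[450:800,550:1150],None,fx=1.3,fy=1.3))
```

```text
clip 9802 ((1005.7061767578125, 653.7042236328125), (133.94937133789062, 96.58185577392578), 8.310276985168457) [1016.76514  654.1471 ]
ring ((603.509765625, 599.5577392578125), (754.9575805664062, 760.067138671875), 94.79004669189453) ((603.509765625, 599.5577392578125), (754.5270385742188, 759.6259155273438), 94.78785705566406)
[[      0       0    1200    1200 1433501]
 [    630     594     274      55    6133]
 [    907     596      13      20     148]
 [    896     646      24      14     218]] [[598.70570024 599.39898403]
 [766.49910321 621.01924018]
 [914.33783784 605.91891892]
 [910.63761468 653.99082569]]
line [9.9147534e-01 1.3029426e-01 7.6667914e+02 6.2106384e+02] 7.486597 offset from c at c.x: 0.06327759372459241 ((766.709716796875, 621.37744140625), (275.3624572753906, 24.220293045043945), 7.364746570587158)
clip ang mean 7.524972907886977
axis clip 8.417286
```

View pics/chk.png

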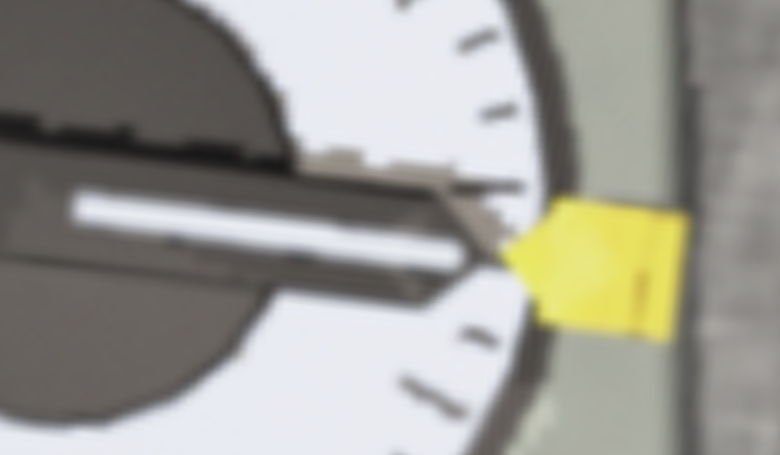

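Run:
```python
from h import *
a=rect("w8",112,525,-147,50,6)
for k in range(0,600,60): cv2.line(a,(k,0),(k,8),(0,0,255),1);cv2.line(a,(0,k),(8,k),(0,0,255),1)
cv2.circle(a,(300,300),3,(0,0,255),-1);cv2.imwrite("pics/btn.png",a)
```

```text
(no output)
```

View pics/btn.png

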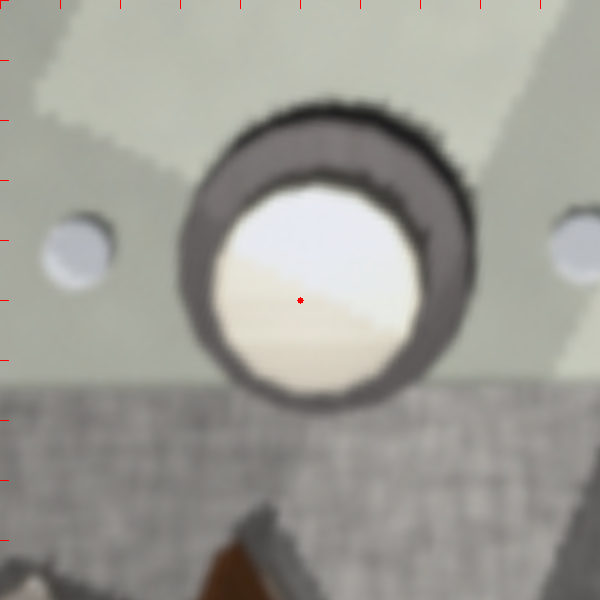

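>>> {"api": "send_rows", "payload": {"steps": [[0, -0.03, 0.03, -0.01, 0], [0, -0.03, 0.03, -0.015, 0], [0, -0.03, 0.03, -0.015, 0], [0, -0.02, 0.022, -0.015, 0], [0, 0, 0, 0, 0], [0, 0, 0, 0, 0]]}}

```text
clock: 14.85
tcp_pos: [522.5, -141.5, 210.4]
tool_rot: [[0.995, -0.098, 0.005], [-0.099, -0.994, 0.056], [-0.0, -0.057, -0.998]]
force: [0.6, 0.3, 0.6]
width: 0.001
```

>>> {"api": "send_rows", "payload": {"steps": [[0, 0.003, -0.007, -0.03, 0], [0, 0, 0, -0.03, 0], [0, 0, 0, -0.015, 0], [0, 0, 0, 0, 0], [0, 0, 0, 0, 0]]}}

```text
clock: 15.35
tcp_pos: [532.5, -149.9, 137.3]
tool_rot: [[0.995, -0.095, 0.014], [-0.095, -0.994, 0.054], [0.009, -0.055, -0.998]]
force: [0.9, -0.4, 0.2]
width: 0.0
```

Run:
```python
from h import *
s=r.state();print(s["force"],s["clock"],s["tcp_pos"])
p,d=r.snapshot("scene");wsnap("w9")
w=cv2.imread("pics/w9.png")
cv2.imwrite("pics/s9.png",np.hstack([cv2.resize(p[130:250,190:310],(400,400)),cv2.resize(w[120:320,180:380],(400,400))]))
```

```text
[ 0.90648267 -0.3735725   0.17353475] 15.35 [ 532.47275239 -149.90250992  137.28822696]
```

View pics/s9.png

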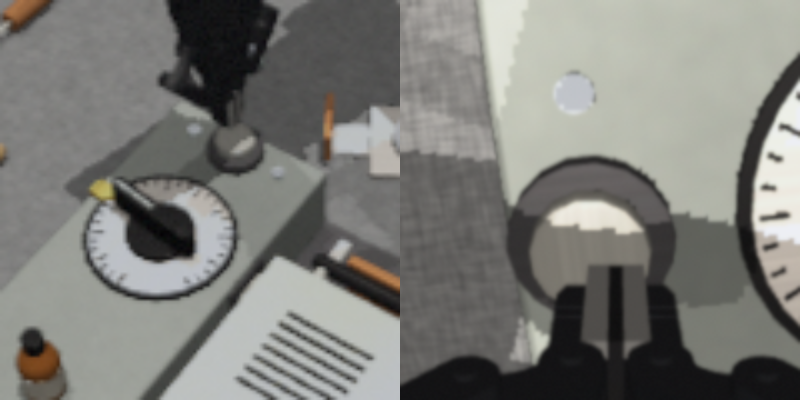

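>>> {"api": "send_rows", "payload": {"steps": [[0, -0.006, 0.001, -0.01, 0], [0, 0, 0, -0.006, 0], [0, 0, 0, 0, 0], [0, 0, 0, 0, 0]]}}

```text
clock: 15.85
tcp_pos: [527.2, -149.3, 122.6]
tool_rot: [[0.995, -0.094, 0.018], [-0.095, -0.994, 0.053], [0.013, -0.054, -0.998]]
force: [0.3, 0.6, 0.5]
width: -0.002
```

>>> {"api": "send_rows", "payload": {"steps": [[0, 0, 0, -0.006, 0], [0, 0, 0, -0.004, 0], [0, 0, 0, -0.004, 0], [0, 0, 0, -0.003, 0]]}}

```text
clock: 16.25
tcp_pos: [528.0, -149.6, 105.7]
tool_rot: [[0.995, -0.094, 0.02], [-0.095, -0.994, 0.052], [0.015, -0.054, -0.998]]
force: [-7.7, 1.5, 33.4]
width: 0.002
```

>>> {"api": "send_rows", "payload": {"steps": [[0, 0, 0, 0.008, 0], [0, 0, 0, 0.02, 0], [0, 0, 0, 0.04, 0], [0, -0.02, 0, 0.045, 0], [0, -0.04, 0.02, 0.03, 0], [0, -0.03, 0.04, 0.02, 0], [0, -0.02, 0.045, 0.01, 0], [0, -0.02, 0.045, 0.0, 0], [0, -0.01, 0.045, 0.0, 0], [0, -0.01, 0.045, 0.0, 0]]}}

```text
clock: 17.25
tcp_pos: [377.9, 89.3, 280.2]
tool_rot: [[0.994, -0.104, 0.025], [-0.105, -0.993, 0.053], [0.02, -0.055, -0.998]]
force: [1.8, 1.2, 0.8]
width: 0.001
```

>>> {"api": "send_rows", "payload": {"steps": [[0, -0.01, 0.045, 0, 0], [0, -0.01, 0.045, 0, 0], [0, -0.01, 0.045, 0, 0], [0, 0, 0.045, 0, 0], [0, 0, 0, 0, 0], [0, 0, 0, 0, 0]]}}

```text
clock: 17.85
tcp_pos: [342.9, 281.5, 280.7]
tool_rot: [[0.995, -0.096, 0.029], [-0.098, -0.994, 0.056], [0.023, -0.059, -0.998]]
force: [0.1, 0.0, -0.2]
width: 0.001
```

Run:
```python
from h import *
s=r.state();print(s["force"],s["clock"],s["tcp_pos"],abs(s["qvel"]).max())
q,e=r.snapshot("top");W=world("top",e)
p,d=r.snapshot("scene")
cv2.imwrite("pics/f.png",np.hstack([cv2.resize(q[100:260,230:390],(400,400)),cv2.resize(p[120:300,170:350],(400,400))]))
cv2.imwrite("pics/ft.png",q)
hs=cv2.cvtColor(q,cv2.COLOR_BGR2HSV)
k=np.zeros((420,560),bool);k[195:245,255:305]=((W[...,2]>45)&(W[...,2]<75)&(hs[...,1]>120))[195:245,255:305]
B=W[k];print("jighandle",len(B),B.mean(0))
k=np.zeros((420,560),bool);k[208:240,325:360]=((W[...,2]>100)&(W[...,2]<118))[208:240,325:360]
print("btn z",np.median(W[k][:,2]))
print("hood top z",np.median(W[140:190,265:300][...,2]))
```

```text
[ 0.13694945  0.00590185 -0.249109  ] 17.85 [342.85987776 281.4516711  280.70129613] 0.041144358183326395
jighandle 82 [548.03734079  29.83600579  65.35654811]
btn z 107.82496368154513
hood top z 106.29249375903001
```

View pics/f.png

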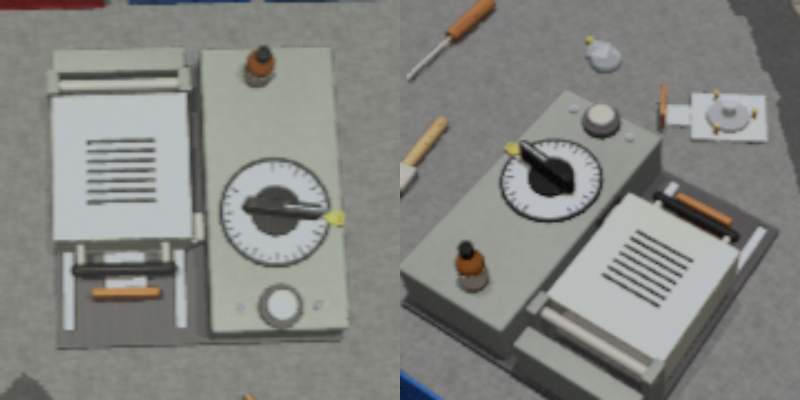

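View pics/ft.png

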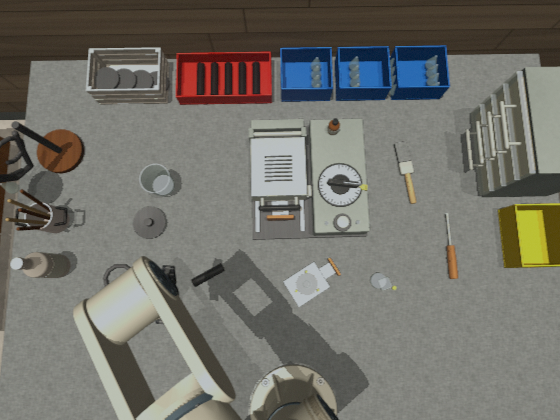

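Run:
```python
from h import *
q=cv2.imread("pics/ft.png")
c=r.camera_model("top");R=cv2.Rodrigues(c["rvec"])[0];print("cam",-R.T@c["tvec"])
v0,v1,u0,u1=195,243,248,312
cv2.imwrite("pics/z.png",cv2.resize(q[v0:v1,u0:u1],None,fx=12,fy=12,interpolation=cv2.INTER_CUBIC))
```

```text
cam [ 365.83908366   24.51572626 1288.56106749]
```

View pics/z.png

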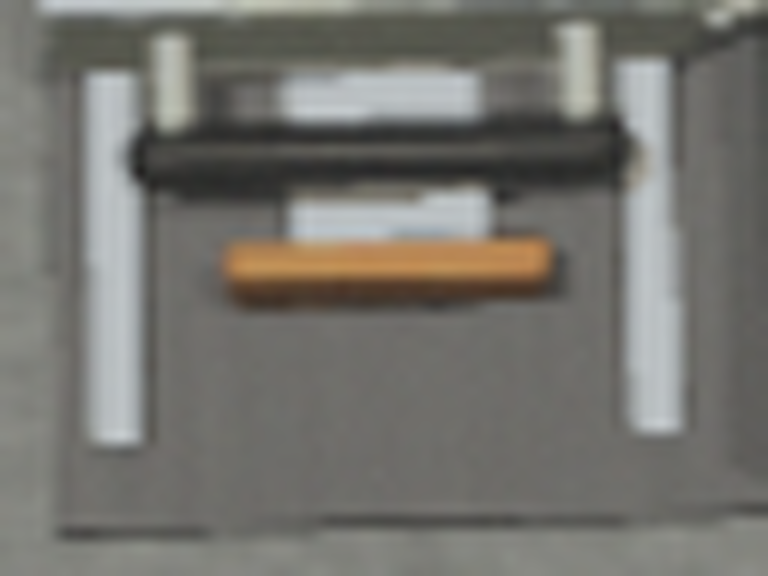

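Run:
```python
from h import *
f=lambda u,v,z:atz("top",248+(u+.5)/12-.5,195+(v+.5)/12-.5,z).round(1)
print("handle back top",f(390,239,67),"front top",f(390,281,67),"front bottom",f(390,304,22))
print("guides front",f(115,446,12),f(655,434,12),"top",f(655,428,26))
print("plate front",f(70,535,12),f(690,514,12), f(390,521,12))
```

```text
handle back top [555.   30.5  67. ] front top [544.6  30.7  67. ] front bottom [545.2  31.   22. ]
guides front [511.6 101.8  12. ] [511.9 -35.9  12. ] top [511.8 -35.3  26. ]
plate front [489.1 113.4  12. ] [491.3 -44.2  12. ] [491.   32.1  12. ]
```

Run:
```python
from h import *
print(r.hand_in(), r.state()["clock"])
```

```text
the job is handed in; nothing more can be done
the job is handed in; nothing more can be done
```

I did the four steps in the order asked and handed the job in at about 18 s on the clock. The arm was clear of everything when I handed in, and no verdict was reported.

- **Jig:** I pushed it about 48 mm until it stalled at about 16 N; it had been sliding at about 9 N. In the top camera its handle front ended 55 mm behind the base plate's front edge, where 55 was expected. Measured from the guide ends it was 33 mm, where 35 was expected. That disagreement is within one pixel.
- **Hood:** I pressed it past the catch to its stop, with a brief 51 N at the fingertips. It stayed down once I let go: its top measured 106 mm against 105 given.
- **Timer:** I gripped the knob and turned it by about 84°. In the wrist picture the white line points 7.5° past station −y. The clip reads 7.5° to 8.4° depending on how I measured it, so the error is under 1°. The fingers never came down to the clip, and it looked unmoved.
- **Start button:** I pressed it only after the other three. The tool stopped at 105.7 mm, which is full travel, at 33 N, and I then lifted off. My last height check on the button came out at 108 mm, but it mixed in the collar. So I did not directly confirm that the button came back up.

The last pictures show the bystander items where they started. The exception is the scroll, which the arm covered in the last top picture; the arm never worked near it.

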